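Balance the load of the orbital mixer

TASK

The round platform of the orbital mixer is loaded out of balance. Take the sample bottle off it and stand it upright in the steel tray beside the bottle already there. Bring in the second conical flask from the worktop and rearrange the platform as far as needed, to have the two flasks and the two amber vials standing one to a bay, each diagonally across the centre from its twin, flat on the floor near the middle of its bay. Grip the glass lightly, set everything down softly without dropping it or tipping it over, and leave the other bottles and the measuring cylinder as they stand.

Things in the scene. Friction and masses are not known exactly. Their poses are not given: they have to be found in the camera images.
- platform: round aluminium platform on top of the white mixer, 250 mm across, fixed but parked at any angle. A rim and two crossed rails along its own x and y axes, all 14 mm high (rails 6 mm thick, rim 4 mm), divide it into four quarter-circle bays; a black hub 22 mm wide, 18 mm high, at the centre. Origin: centre of the platform's floor, 55 mm above the worktop, z up
- bay0 (a point): centre of the floor of a bay, 72 mm from the platform's centre; bays are numbered round the platform, so bay0 lies diagonally across from bay2 and bay1 from bay3
- bay1 (a point): centre of the floor of a bay, 72 mm from the platform's centre; bays are numbered round the platform, so bay0 lies diagonally across from bay2 and bay1 from bay3
- bay2 (a point): centre of the floor of a bay, 72 mm from the platform's centre; bays are numbered round the platform, so bay0 lies diagonally across from bay2 and bay1 from bay3
- bay3 (a point): centre of the floor of a bay, 72 mm from the platform's centre; bays are numbered round the platform, so bay0 lies diagonally across from bay2 and bay1 from bay3
- flask_a: conical glass flask, 73 mm wide at the base, 112 mm high, tapering to a mouth about 30 mm wide: take it just under the mouth, about 100 mm up (its contact shape is a plain cone). Origin: centre of its underside, z up. Weight 0.1 to 0.2 kg. This one starts in one of the bays
- flask_b: conical glass flask, 73 mm wide at the base, 112 mm high, tapering to a mouth about 30 mm wide: take it just under the mouth, about 100 mm up (its contact shape is a plain cone). Origin: centre of its underside, z up. Weight 0.1 to 0.2 kg. This one starts on the worktop, left of the mixer
- vial_a: squat amber glass vial with a dark cap, 44 mm wide and 76 mm high (body up to 60 mm, cap 36 mm wide above). Origin: centre of its underside, z up. It starts in one of the bays
- vial_b: squat amber glass vial with a dark cap, 44 mm wide and 76 mm high (body up to 60 mm, cap 36 mm wide above). Origin: centre of its underside, z up. It starts in one of the bays
- odd_bottle: upright plastic sample bottle with a teal screw cap, 53 mm wide, 178 mm high: body up to 131 mm, above it neck and cap, 26 mm wide to grip (up to 166 mm; take it about 155 mm up). Starts in one of the bays, without a twin. Origin: centre of its underside, z up
- tray: shallow open steel tray, 130 (own x) by 200 (own y) by 22 mm high, walls and floor 3 mm thick, fixed on the worktop right of the mixer, at any angle. One half (own -y) holds a sample bottle already; the other half is free. Origin: centre of its underside, z up
- tray_bottle: sample bottle with a blue cap, 52 mm wide, 185 mm high, standing in the tray: to be left alone. Origin: centre of its underside
- wash_bottle: white squeeze wash bottle with a bent spout, body 62 mm wide, 184 mm high with spout, on the worktop left of the mixer: to be left alone. Origin: on its underside, 15 mm (own -y) from the body's axis; the spout points to own +y
- bench_bottle: sample bottle with a blue cap, 55 mm wide, 181 mm high, on the worktop behind the mixer on the left: to be left alone. Origin: centre of its underside
- cylinder: tall glass measuring cylinder, foot 68 mm wide, 260 mm high, at the back left: to be left alone. Origin: centre of its underside
Not all that is in view belongs to the job. What is shaped like the vial_b but purple is not meant. Leave any red look-alike of the vial_a alone.

How it is judged (in metres and radians):
At the end, for the whole second after the job is handed in: Flasks in diagonally opposite bays, vials in the other two: each within 25 mm of its bay's centre, within 5 mm of floor height. Teal-capped bottle in the tray (within 50 mm along its x, 85 mm along its y of its centre, under 10 mm up). All five upright within 0.1 rad, slower than 20 mm/s (((((horizontal distance between flask_a and bay0 below 0.025 m and horizontal distance between flask_b and bay2 below 0.025 m) or (horizontal distance between flask_a and bay2 below 0.025 m and horizontal distance between flask_b and bay0 below 0.025 m)) and ((horizontal distance between vial_a and bay1 below 0.025 m and horizontal distance between vial_b and bay3 below 0.025 m) or (horizontal distance between vial_a and bay3 below 0.025 m and horizontal distance between vial_b and bay1 below 0.025 m))) or (((horizontal distance between flask_a and bay1 below 0.025 m and horizontal distance between flask_b and bay3 below 0.025 m) or (horizontal distance between flask_a and bay3 below 0.025 m and horizontal distance between flask_b and bay1 below 0.025 m)) and ((horizontal distance between vial_a and bay0 below 0.025 m and horizontal distance between vial_b and bay2 below 0.025 m) or (horizontal distance between vial_a and bay2 below 0.025 m and horizontal distance between vial_b and bay0 below 0.025 m)))) and z of flask_a in the frame of platform between -0.005 and 0.005 m and z of flask_b in the frame of platform between -0.005 and 0.005 m and z of vial_a in the frame of platform between -0.005 and 0.005 m and z of vial_b in the frame of platform between -0.005 and 0.005 m and x of odd_bottle in the frame of tray between -0.05 and 0.05 m and y of odd_bottle in the frame of tray between -0.085 and 0.085 m and height (world z) of odd_bottle below 0.01 m and angle between each of flask_a, flask_b, vial_a, vial_b, odd_bottle's own z axis and vertical below 0.1 rad and linear speed of each of flask_a, flask_b, vial_a, vial_b, odd_bottle below 0.02 m/s); the robot touches nothing.
It fails at once if a glass vessel squeezed with more than 110 N (both fingers added together) (contact force between the fingers and flask_a above 110 N or contact force between the fingers and flask_b above 110 N or contact force between the fingers and vial_a above 110 N or contact force between the fingers and vial_b above 110 N).
It fails at once if a glass vessel dropped, banged or pressed onto the platform with more than 60 N (contact force between any of flask_a, flask_b, vial_a, vial_b and platform above 60 N).
It fails at once if a vessel or the bottle let fall: moving faster than 0.5 m/s while the fingers do not hold it (a drop of some 13 mm) ((linear speed of flask_a above 0.5 m/s and contact force between the fingers and flask_a below 0.1 N) or (linear speed of flask_b above 0.5 m/s and contact force between the fingers and flask_b below 0.1 N) or (linear speed of vial_a above 0.5 m/s and contact force between the fingers and vial_a below 0.1 N) or (linear speed of vial_b above 0.5 m/s and contact force between the fingers and vial_b below 0.1 N) or (linear speed of odd_bottle above 0.5 m/s and contact force between the fingers and odd_bottle below 0.1 N)).
It fails at once if a vessel or the bottle tipped by more than 45 degrees (angle between any of flask_a, flask_b, vial_a, vial_b, odd_bottle's own z axis and vertical above 0.785 rad).
It fails at once if a bystander (bottle in the tray, wash bottle, bench bottle, measuring cylinder) shifted by more than 30 mm or tipped by more than 20 degrees (distance of any of tray_bottle, wash_bottle, bench_bottle, cylinder from where it was at the start of the episode above 0.03 m or angle between any of tray_bottle, wash_bottle, bench_bottle, cylinder's own z axis and vertical above 0.35 rad).
It also fails if it takes over 70 s, if anything falls off the work surface, if the arm or the gripper's body presses on something with over 40 N, if the wrist force passes 120 N, or if a joint passes its speed limit or range.

ROBOT

A 6-joint arm with a two-finger parallel gripper is mounted at the origin on a cart in front of the work surface, level with it; the furniture and walls round the work are solid. World frame = base frame: x ahead of the robot, y to its left, z up, the work surface at z = 0. Lengths are in mm, angles in rad, forces in N, time in s.
With the tool pointing down it reaches from about 350 to 975 mm from the base axis. Payload 7.1 kg.
Tool frame: the origin (TCP) lies at the very end of the fingers, on their centre line; the grasp point (between the pads) lies 19 mm behind it (ctrl.pinch_z is the distance from the TCP to the grasp point, in mm); z points along the fingers, y is the direction in which the jaws open and shut (so a half turn about z gives the same grasp; the last joint's range is limited). The gripper opens to 88 mm and grips with 3 to 60 N. Pads are 20 mm wide; open, the fingers measure 115 mm over their backs; the gripper's body (75 mm by 178 mm) begins 61 mm behind the grasp point.
Start: joints at [-1.175, 0.423, 1.63, -0, 1.089, -0.019], TCP at [251.894, -571.973, 186.175] pointing down, gripper open.
Joint ranges: [-3, 3], [-0.9, 2.11], [0.09, 2.58], [-1.31, 4.45], [0.11, 2.69], [-2.54, 2.54]. Speed limits (rad/s): [2.39, 2.39, 3.01, 3.14, 3.14, 3.14].

INTERFACE

Orientations are given as a rotation vector (axis times angle).
In Python, from workcell import ctrl gives the robot as it stands.
- The arm moves only by the shell command python3 -m inch 'ROWS' [OPENING]. ROWS is JSON, a list of rows, each an object with "xyz": the shift along the tool's x, y, z in cm, a list of three; "spin": the turn about the tool's z in degrees. A call has 1 to 20 rows; each row is the pose to reach, as a shift and turn from the pose measured when the call began, along the tool's axes at that moment; what a row does not reach only later rows make up. A row lasts 1/10 s, in which the tool goes at most 50 mm and 8.59 degrees, less where a joint would pass 70% of its speed; a pose out of reach is approached as far as the arm can. A call with a gripper value outside its range is refused whole. OPENING is the closure, from 0 (fully open) to 1 (shut), set as the call begins (- or left out, the last holds). The fingers move at their own pace and stop on an object; the grip force is fixed at half the most. Time passes only in rows, so rows that repeat a pose let the fingers close. It gives the time, the measured TCP pose, the force and the opening at its end, in the units of the state.
- ctrl.get_obs(): the state, without advancing time (a new reading comes with each control period).
- ctrl.get_image(name): name is "side" or "top" or "wrist"; returns the picture (420x560x3 uint8, red, green, blue); there is no depth.
- ctrl.camera_info(name): a dict with "camera_matrix" (3x3 intrinsics, pixels), "R" (3x3) and "t" (3): a world point X has camera coordinates R X + t; the wrist camera has in their place "hand_eye" (4x4, takes a point from camera to tool coordinates, whose origin is the TCP and whose axes are the flange's). Camera axes: x right, y down, z forward; pixel columns grow to the right and rows downward; lengths in mm; the calibration is good to about 2 mm. A picture is of the moment at which its call begins: read the wrist's pose just before it. camera_info takes no time and is no camera call.
- ctrl.close_job(): hands the job in, once; it reports no verdict.
The state is a dict: "t": time; "qpos": joint angles; "qvel": joint speeds; "joint_torque": joint torques, N m; "ee_pos": TCP position; "orientation": TCP orientation; "ft_force": force on the tool from outside, world axes, zero at the start; "moment": the same for the moment, N m; "width": finger opening in mm.
Only numpy, scipy, OpenCV 4.12 (cv2) and the standard library are available. Lean on these libraries where they do the work, as an engineer would, in place of code of your own. Each camera call takes 0.05 s, during which the arm holds its last target. There are 200 camera calls.

## Working session

There is one attempt and no reset: what is moved stays moved. The work goes in short steps, Python scripts to look and compute and a shell command to move; the robot and the scene stay as the last step left them, time stands still between calls to the robot, and variables do not carry over. Pictures are saved under pics/ and viewed, about 8 in all and at most 12, crops included, and the job is handed in when it is done.

```bash
ls; mkdir -p pics
python3 - <<'E'
from workcell import ctrl
import cv2,numpy as np
o=ctrl.get_obs();print(o)
print(ctrl.pinch_z)
for n in("top","side"):
    cv2.imwrite(f"pics/{n}0.png",ctrl.get_image(n)[:,:,::-1])
    print(n,ctrl.camera_info(n))
print(ctrl.camera_info("wrist"))
E
```

```text
pics
{'t': 0.0, 'qpos': array([-1.17497388e+00,  4.23821892e-01,  1.63071072e+00, -8.21250492e-06,
        1.08859201e+00, -1.90184428e-02]), 'qvel': array([-6.80160204e-04,  1.94431504e-04,  4.00886273e-04, -1.30971123e-03,
       -2.47563890e-04, -6.19050084e-05]), 'joint_torque': array([ 1.09243166e-05, -5.44625652e+01, -2.73665339e+01,  6.44508144e-02,
        2.28494470e-02, -1.13855617e-04]), 'ee_pos': array([ 251.67279709, -571.40734067,  185.40543249]), 'orientation': array([-3.07278132e+00, -6.46664280e-01,  4.61694862e-04]), 'ft_force': array([ 0.13194893,  0.33521203, -0.18103376]), 'moment': array([-0.00907002, -0.01273314, -0.00942078]), 'width': 88.28417516748743}
18.700000000000003
top {'camera_matrix': array([[523.62565882,   0.        , 271.84850655],
       [  0.        , 523.62565882, 216.8888765 ],
       [  0.        ,   0.        ,   1.        ]]), 'R': array([[ 2.87760460e-02, -9.99585683e-01,  6.32995828e-04],
       [-9.72302859e-01, -2.81375603e-02, -2.32024628e-01],
       [ 2.31946308e-01,  6.06128772e-03, -9.72709705e-01]]), 't': array([ -57.2139972 ,  57
[... 243 characters left out ...]
6, -0.01821295],
       [-0.19591567,  0.59609835, -0.77864229],
       [ 0.27058963, -0.73034018, -0.6272037 ]]), 't': array([ 507.63776165,  197.07069477, 1390.09215058])}
{'camera_matrix': array([[322.10478296,   0.        , 283.47483652],
       [  0.        , 322.10478296, 211.60527319],
       [  0.        ,   0.        ,   1.        ]]), 'hand_eye': array([[ 2.46935444e-04, -9.64182426e-01, -2.65239870e-01,
         7.27034242e+01],
       [ 9.99999945e-01,  1.79093176e-04,  2.79961445e-04,
        -2.20411440e-01],
       [-2.22431255e-04, -2.65239925e-01,  9.64182417e-01,
        -1.98903709e+02],
       [ 0.00000000e+00,  0.00000000e+00,  0.00000000e+00,
         1.00000000e+00]])}
```

View pics/top0.png

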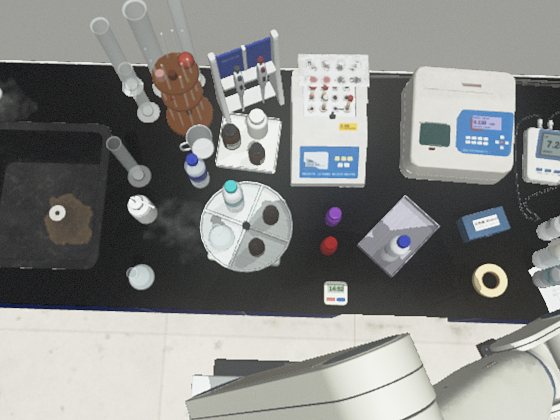

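View pics/side0.png

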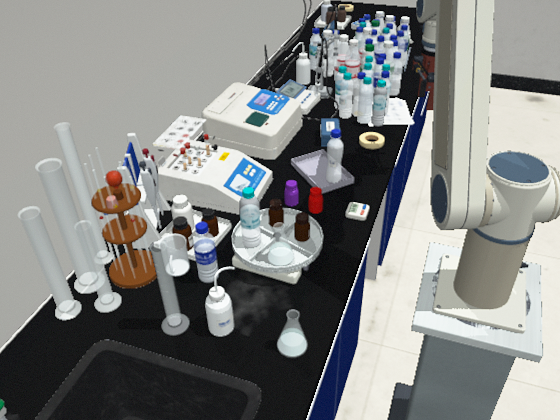

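Run:
```python
import cv2
i=cv2.imread("pics/top0.png")
c=cv2.resize(i[165:295,125:300],None,fx=4.5,fy=4.5,interpolation=cv2.INTER_CUBIC)
cv2.imwrite("pics/c1.png",c);print(c.shape)
i=cv2.imread("pics/side0.png")
a=cv2.resize(i[180:285,225:330],(420,420),interpolation=cv2.INTER_CUBIC)
b=cv2.resize(i[300:360,270:315],(300,400),interpolation=cv2.INTER_CUBIC)
import numpy as np
t=cv2.resize(cv2.imread("pics/top0.png")[190:280,350:445],(380,360),interpolation=cv2.INTER_CUBIC)
cv2.imwrite("pics/c2.png",np.hstack([a,cv2.copyMakeBorder(t,0,60,0,0,cv2.BORDER_CONSTANT)]))
```

```text
(585, 788, 3)
```

View pics/c1.png

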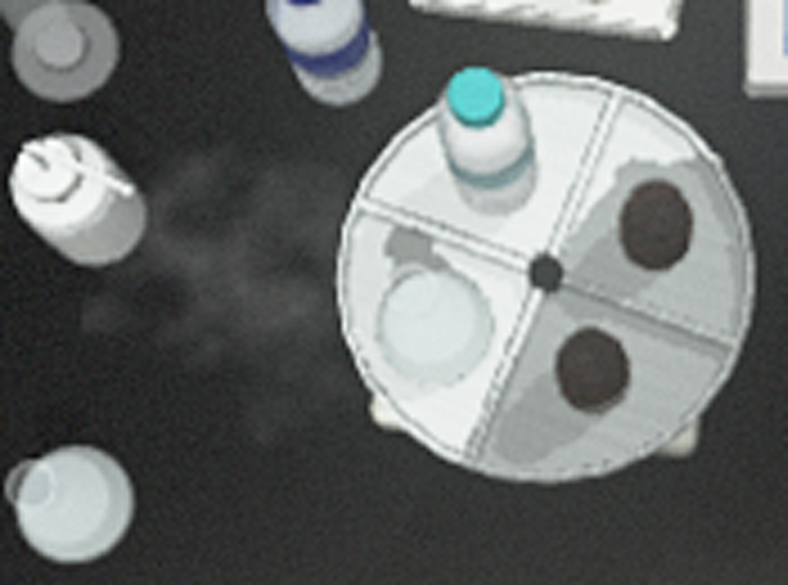

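View pics/c2.png

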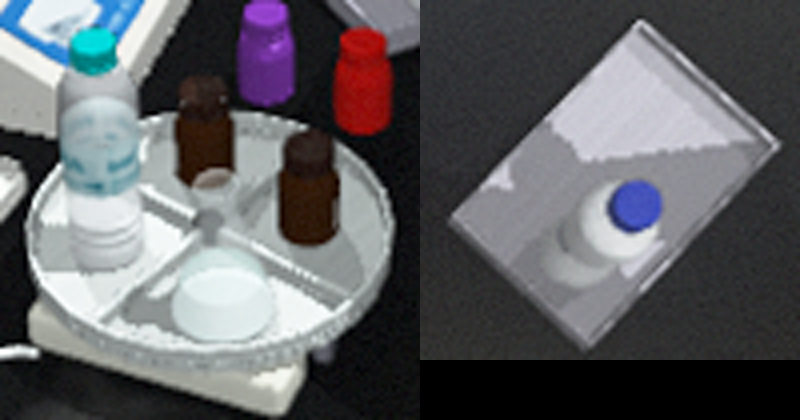

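```bash
cat > h.py <<'E'
import numpy as np
from workcell import ctrl
I={n:ctrl.camera_info(n) for n in("top","side")}
def T(x,y):return("top",125+(x+.5)/4.5-.5,165+(y+.5)/4.5-.5)
def S(x,y):return("side",225+(x+.5)/4-.5,180+(y+.5)/4-.5)
def at(p,z):
    n,u,v=p;c=I[n];d=np.linalg.solve(c["camera_matrix"],[u,v,1]);d=c["R"].T@d;o=-c["R"].T@c["t"]
    return (o+d*(z-o[2])/d[2])[:2]
def proj(n,X):
    c=I[n];q=c["camera_matrix"]@(c["R"]@np.array(X,float)+c["t"]);return q[:2]/q[2]
E
python3 - <<'E'
from h import *
np.set_printoptions(precision=1,suppress=True)
def pr(k,*a):print(k,*[at(p,z) for p,z in a])
pr("hub",(T(546,271),73),(S(207,224),73))
E=[at(T(*p),69) for p in((617,95),(477,460),(355,207),(730,345))]
print("rails",E,[np.degrees(np.arctan2(*(E[i]-E[j])[::-1])) for i,j in((0,1),(2,3))],(E[0]+E[1])/2,(E[2]+E[3])/2)
pr("rim ext L,R,T,B",(T(337,280),69),(T(755,275),69),(T(555,72),69),(T(545,482),69))
pr("odd top",(T(476,94),178+55),(S(93,44),178+55))
pr("odd base",(T(488,185),55),(S(106,245),60))
pr("vialR top",(T(655,208),131),(S(205,88),131))
pr("vialB top",(T(591,356),131),(S(309,143),131))
pr("flaska base",(T(434,325),55),(S(222,300),60)); pr("fa mouth",(T(412,290),167),(S(214,183),167))
pr("flaskb base",(T(75,504),0),(("side",292,345),8)); pr("fb mouth",(T(33,484),112),(("side",293,314),112))
f=4
tp=[("top",350+x/f,190+y/f) for x,y in ((640-420,22),(780-420,147),(585-420,348),(450-420,217))]
print("tray",[at(p,22) for p in tp],sum(at(p,22) for p in tp)/4)
pr("traybottle",(("top",350+216/f,190+206/f),188))
pr("bench b",(("top",193,159),181),(("side",202,229),181)); pr("wash",(T(95,225),0)); pr("purple",(("top",334,213),70)); pr("red",(("top",329,243),70))
pr("cyl",(("top",114,143),260),(T(65,50),5))
print("cam",-I["top"]["R"].T@I["top"]["t"])
E
```

```text
hub [546.4  28.6] [546.3  35. ]
rails [array([659.1, -10.2]), array([431.7,  65.1]), array([583.7, 146.3]), array([505.1, -83. ])] [np.float64(-18.31610726071712), np.float64(71.09432537586066)] [545.4  27.4] [544.4  31.6]
rim ext L,R,T,B [538.1 154.5] [548.5 -97.1] [672.8  28.4] [419.8  24.3]
odd top [608.   61.4] [607.3  66.1]
odd base [603.4  67.4] [610.   63.4]
vialR top [572.8 -36.3] [572.7 -37.5]
vialB top [484.7  -2.3] [485.3  -2.1]
flaska base [515.   96.1] [515.9  90.2]
fa mouth [512.6  97.8] [516.1  97.5]
flaskb base [406.7 317.9] [404.3 321.4]
fb mouth [404.6 314.6] [402.9 315.8]
tray [array([ 656.1, -417.1]), array([ 567.9, -512.4]), array([ 422.9, -372.4]), array([ 511.4, -280.8])] [ 539.6 -395.7]
traybottle [ 490.2 -368.5]
bench b [691.8 165.6] [684.1 185.2]
wash [584.2 320.6]
purple [ 587.  -209.8]
red [ 503.5 -196.4]
cyl [699.3 346.6] [698.4 348.4]
cam [ 240.8  -49.4 1455.8]
```

Top view: platform hub (246,225); teal bottle (232,187), flask_a (221,237), vials (270,214) and (256,245), flask_b (142,277), tray (400,235).
Look-alikes: purple (334,213) and red (329,243) jars, dark jars in the white rack (232,135) and (257,152), blue-capped bottles (196,165) and (403,243). The crop confirms the teal cap and the two brown vials on the platform.
Plan: bottle → tray, right vial → the bottle's bay, flask_b → the vacated right bay. flask_a and the front vial stay put.

```bash
python3 -m inch '[{"xyz":[0,0,-5],"spin":0},{"xyz":[0,0,-9],"spin":0},{"xyz":[58.2,-43.7,-9],"spin":-66.2},{"xyz":[58.2,-43.7,-9],"spin":-66.2},{"xyz":[58.2,-43.7,-9],"spin":-66.2},{"xyz":[58.2,-43.7,-9],"spin":-66.2},{"xyz":[58.2,-43.7,-9],"spin":-66.2},{"xyz":[58.2,-43.7,-9],"spin":-66.2},{"xyz":[58.2,-43.7,-9],"spin":-66.2},{"xyz":[58.2,-43.7,-9],"spin":-66.2},{"xyz":[58.2,-43.7,-9],"spin":-66.2},{"xyz":[58.2,-43.7,-9],"spin":-66.2},{"xyz":[58.2,-43.7,-9],"spin":-66.2},{"xyz":[58.2,-43.7,-9],"spin":-66.2},{"xyz":[58.2,-43.7,-9],"spin":-66.2},{"xyz":[58.2,-43.7,-9],"spin":-66.2},{"xyz":[58.2,-43.7,-9],"spin":-66.2},{"xyz":[58.2,-43.7,-9],"spin":-66.2},{"xyz":[58.2,-43.7,-9],"spin":-66.2},{"xyz":[58.2,-43.7,-9],"spin":-66.2}]' 0
```

```text
t: 2.1
ee_pos: [607.5, 61.9, 275.8]
orientation: [-2.222, -2.219, 0.001]
ft_force: [0.0, 0.0, -1.1]
width: 87.6
```

```bash
python3 -m inch '[{"xyz":[0.1,0,4],"spin":0},{"xyz":[0.1,0,6.5],"spin":0},{"xyz":[0.1,0,8.5],"spin":0},{"xyz":[0.1,0,8.5],"spin":0},{"xyz":[0.1,0,8.5],"spin":0}]'
python3 - <<'E'
from h import *
import cv2
cv2.imwrite("pics/w1.png",ctrl.get_image("wrist")[:,:,::-1])
E
python3 -m inch '[{"xyz":[0,0,0],"spin":0},{"xyz":[0,0,0],"spin":0},{"xyz":[0,0,0],"spin":0},{"xyz":[0,0,0],"spin":0},{"xyz":[0,0,0],"spin":0},{"xyz":[0,0,0],"spin":0},{"xyz":[0,0,0],"spin":0},{"xyz":[0,0,0],"spin":0},{"xyz":[0,0,0],"spin":0},{"xyz":[0,0,0],"spin":0}]' 1
```

```text
t: 2.6
ee_pos: [607.3, 61.9, 191.3]
orientation: [-2.223, -2.217, 0.001]
ft_force: [-0.1, 0.4, 0.8]
width: 87.7
t: 3.65
ee_pos: [608.0, 62.2, 192.1]
orientation: [-2.224, -2.218, -0.001]
ft_force: [-0.3, 0.4, 0.7]
width: 11.1
```

View pics/w1.png

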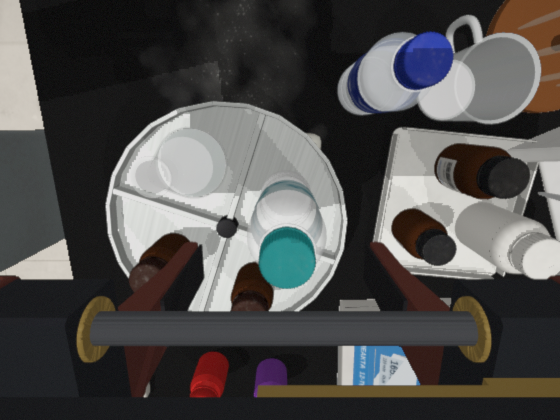

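```bash
python3 -m inch '[{"xyz":[0,0,0],"spin":0},{"xyz":[0,0,0],"spin":0},{"xyz":[0,0,0],"spin":0}]'
python3 - <<'E'
from h import *
import cv2
a=cv2.resize(ctrl.get_image("side")[100:300,180:340],None,fx=3,fy=3)
b=cv2.resize(ctrl.get_image("wrist"),None,fx=.57,fy=.57)
b=cv2.copyMakeBorder(b,0,a.shape[0]-b.shape[0],0,0,cv2.BORDER_CONSTANT)
cv2.imwrite("pics/s1.png",np.hstack([a,b])[:,:,::-1])
E
```

```text
t: 3.95
ee_pos: [607.9, 62.2, 192.0]
orientation: [-2.224, -2.218, -0.001]
ft_force: [-0.8, -0.8, -0.3]
width: 0.3
```

View pics/s1.png

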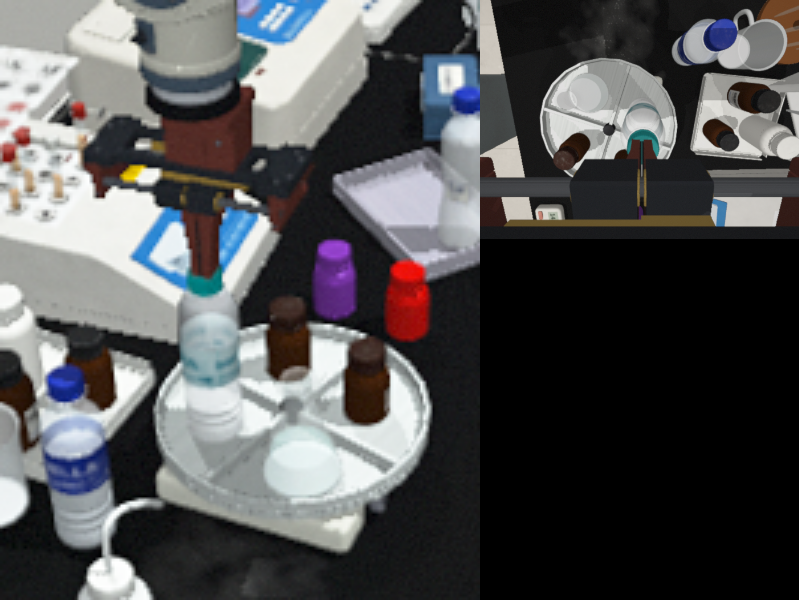

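Run:
```python
from h import *
o=ctrl.get_obs();print(o['ee_pos'],o['qpos'])
print(proj("side",[608,62,192]),proj("side",[608,62,233]),proj("top",[608,62,233]),proj("top",[608,62,192]))
# what z do the visible fingertip have if on the x,y line
for z in (192,210,233,240,250): print(z,proj("side",[608,62,z]),at(("side",248.3,191.7),z))
```

```text
[607.96646785  62.17920185 192.08394043] [8.19251806e-02 3.96331346e-01 1.65691144e+00 1.03904043e-03
 1.08823553e+00 8.39445251e-02]
[249.1815723 202.488494 ] [248.23456593 189.67015159] [230.15510706 185.49643943] [231.40907121 190.23588144]
192 [249.1815723 202.488494 ] [628.22075051  19.01617293]
210 [248.77016701 196.91985797] [617.81075571  41.40676833]
233 [248.23456593 189.67015159] [604.50909568  70.01697356]
240 [248.06929962 187.43316545] [600.46076437  78.72442732]
250 [247.83134367 184.21227817] [594.67743393  91.16364699]
```

Run:
```python
from h import *
import cv2
a=cv2.resize(ctrl.get_image("side")[145:265,215:285],None,fx=5,fy=5,interpolation=2)
b=cv2.resize(ctrl.get_image("wrist")[170:370,200:370],None,fx=2.5,fy=3,interpolation=2)
cv2.imwrite("pics/s2.png",np.hstack([a,b])[:,:,::-1])
```

```text
(no output)
```

View pics/s2.png

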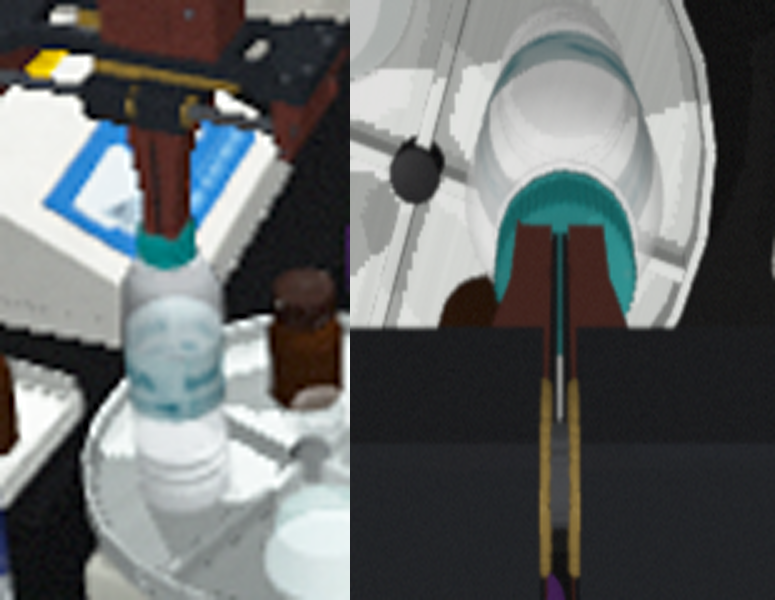

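```bash
python3 -m inch '[{"xyz":[0,0,0],"spin":0},{"xyz":[0,0,0],"spin":0},{"xyz":[0,0,0],"spin":0},{"xyz":[0,0,0],"spin":0}]' 0
python3 -m inch '[{"xyz":[0,0,0],"spin":0},{"xyz":[0,0,0],"spin":0},{"xyz":[0,0,0],"spin":0},{"xyz":[0,0,0],"spin":0},{"xyz":[0,0,0],"spin":0},{"xyz":[0,0,0],"spin":0}]' 0
python3 - <<'E'
from h import *
import cv2
a=ctrl.get_image("side").astype(int);b=ctrl.get_image("top").astype(int)
for n,i in(("side",a),("top",b)):
    m=(i[:,:,1]-i[:,:,0]>70)&(i[:,:,2]-i[:,:,0]>60)
    r0=cv2.imread(f"pics/{n}0.png")[:,:,::-1].astype(int);m0=(r0[:,:,1]-r0[:,:,0]>70)&(r0[:,:,2]-r0[:,:,0]>60)
    for q in(m0,m):
        v,u=np.nonzero(q);k=(abs(u-240)<40)&(abs(v-190)<40);print(n,k.sum(),u[k].mean(),v[k].mean(),u[k].min(),u[k].max(),v[k].min(),v[k].max())
E
```

```text
t: 4.55
ee_pos: [608.0, 62.2, 192.1]
orientation: [-2.224, -2.218, -0.001]
ft_force: [0.5, 0.3, -0.5]
width: 29.1
t: 5.15
ee_pos: [608.0, 62.2, 192.1]
orientation: [-2.224, -2.218, -0.001]
ft_force: [-0.8, -0.1, -0.8]
width: 76.6
side 562 246.3576512455516 179.0 224 265 159 198
side 401 246.26932668329178 181.36907730673317 224 259 161 198
top 116 230.2844827586207 185.52586206896552 225 236 180 191<stdin>:8: RuntimeWarning: Mean of empty slice.
  ret = ret.dtype.type(ret / rcount)
Traceback (most recent call last):
ValueError: zero-size array to reduction operation minimum which has no identity
```

Run:
```python
from h import *
import cv2
from scipy.spatial.transform import Rotation as Ro
o=ctrl.get_obs();print(o['width'],o['ee_pos'])
R=Ro.from_rotvec(o['orientation']).as_matrix();H=ctrl.camera_info("wrist");Hi=np.linalg.inv(H["hand_eye"])
s=ctrl.get_image("side").copy();w=ctrl.get_image("wrist").copy()
s=cv2.resize(s[130:230,200:300],None,fx=5,fy=5,interpolation=2)
w=cv2.resize(w[190:330,130:430],None,fx=1,fy=1)
w=cv2.resize(w,(300*1,140*1));w=cv2.resize(w,None,fx=1,fy=1)
w3=cv2.resize(w,(300,140))
big=cv2.resize(w,(290*1,140))
W=cv2.resize(w,None,fx=1,fy=1)
for z,c in((0,(255,0,0)),(-20,(0,255,0)),(-40,(255,255,0))):
  for y in(-44,44):
    X=o['ee_pos']+R@[0,y,z];p=proj("side",X);cv2.circle(s,(int((p[0]-200)*5),int((p[1]-130)*5)),3,c,1)
    q=H["camera_matrix"]@(Hi@[0,y,z,1])[:3];q=q[:2]/q[2];cv2.circle(W,(int(q[0]-130),int(q[1]-190)),2,c,-1)
W=cv2.copyMakeBorder(W,0,500-140,0,0,cv2.BORDER_CONSTANT)
cv2.imwrite("pics/s3.png",np.hstack([s,W])[:,:,::-1])
```

```text
84.87827587423429 [607.95581237  62.18257172 192.06327988]
```

View pics/s3.png

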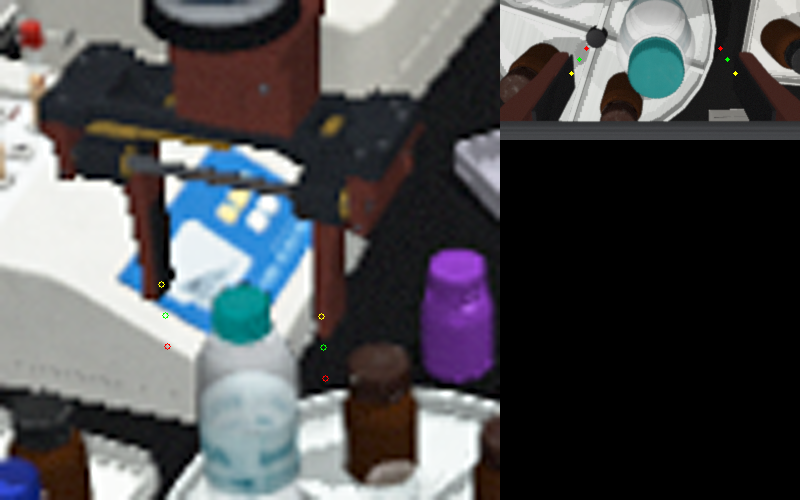

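The fingers' real ends sit about 36 mm short of the reported TCP: the tips match the tool z ≈ -36 marks in the side and wrist views. The first close passed above the bottle's grip zone without touching it. I'll allow for this by going 36 mm lower everywhere.

```bash
python3 -m inch '[{"xyz":[0.1,0,1.5],"spin":0},{"xyz":[0.1,0,2.7],"spin":0},{"xyz":[0.1,0,3.7],"spin":0},{"xyz":[0.1,0,3.7],"spin":0},{"xyz":[0.1,0,3.7],"spin":0}]' 0
python3 -m inch '[{"xyz":[0,0,0],"spin":0},{"xyz":[0,0,0],"spin":0},{"xyz":[0,0,0],"spin":0},{"xyz":[0,0,0],"spin":0},{"xyz":[0,0,0],"spin":0},{"xyz":[0,0,0],"spin":0},{"xyz":[0,0,0],"spin":0},{"xyz":[0,0,0],"spin":0},{"xyz":[0,0,0],"spin":0},{"xyz":[0,0,0],"spin":0}]' 1
```

```text
t: 5.85
ee_pos: [607.7, 63.2, 154.4]
orientation: [-2.223, -2.218, 0.0]
ft_force: [0.7, -0.7, -0.0]
width: 87.8
t: 6.85
ee_pos: [607.7, 63.2, 154.3]
orientation: [-2.223, -2.218, 0.0]
ft_force: [0.2, -0.3, -0.7]
width: 25.8
```

```bash
python3 -m inch '[{"xyz":[0,0,-0.5],"spin":0},{"xyz":[0,0,-1.5],"spin":0},{"xyz":[0,0,-3.5],"spin":0},{"xyz":[0,0,-6],"spin":0},{"xyz":[0,0,-9],"spin":0},{"xyz":[0,0,-11],"spin":0},{"xyz":[0,0,-12],"spin":0},{"xyz":[0,0,-12],"spin":0}]'
python3 -m inch '[{"xyz":[-0.5,0,0],"spin":0},{"xyz":[-2,0,0],"spin":0},{"xyz":[-4.5,-0.3,0],"spin":0},{"xyz":[-8,-0.5,0],"spin":0},{"xyz":[-11.5,-0.8,0],"spin":0},{"xyz":[-15,-1,0],"spin":0},{"xyz":[-18.5,-1.3,0],"spin":0},{"xyz":[-22,-1.5,0],"spin":0},{"xyz":[-25.5,-1.8,0],"spin":0},{"xyz":[-29,-2,0],"spin":0},{"xyz":[-32.5,-2.3,0],"spin":0},{"xyz":[-36,-2.5,0],"spin":0},{"xyz":[-39.5,-2.8,0],"spin":0},{"xyz":[-43,-3,0],"spin":0},{"xyz":[-46,-3.2,0],"spin":0},{"xyz":[-48,-3.4,0],"spin":0},{"xyz":[-49,-3.4,0],"spin":0},{"xyz":[-49.2,-3.4,0],"spin":0},{"xyz":[-49.2,-3.4,0],"spin":0}]'
```

```text
t: 7.65
ee_pos: [608.6, 63.1, 276.2]
orientation: [2.224, 2.218, 0.003]
ft_force: [-0.5, 0.1, -2.4]
width: 25.1
t: 9.55
ee_pos: [573.4, -428.1, 275.2]
orientation: [-2.224, -2.219, -0.004]
ft_force: [0.4, -1.4, -1.2]
width: 25.3
```

```bash
python3 -m inch '[{"xyz":[0,0,0.5],"spin":0},{"xyz":[0,0,2],"spin":0},{"xyz":[0,0,4.5],"spin":0},{"xyz":[0,0,7.5],"spin":0},{"xyz":[0,0,10.5],"spin":0},{"xyz":[0,0,13],"spin":0},{"xyz":[0,0,15],"spin":0},{"xyz":[0,0,16.2],"spin":0},{"xyz":[0,0,16.7],"spin":0},{"xyz":[0,0,16.9],"spin":0},{"xyz":[0,0,17],"spin":0},{"xyz":[0,0,17.1],"spin":0},{"xyz":[0,0,17.1],"spin":0}]'
python3 - <<'E'
from h import *
import cv2
cv2.imwrite("pics/t1.png",cv2.resize(np.hstack([ctrl.get_image("side")[90:230,240:380],ctrl.get_image("top")[170:310,300:440]]),None,fx=2.8,fy=2.8,interpolation=2)[:,:,::-1])
E
```

```text
t: 10.85
ee_pos: [574.0, -428.1, 105.0]
orientation: [2.223, 2.218, 0.004]
ft_force: [0.8, -0.0, -1.8]
width: 25.4
```

View pics/t1.png

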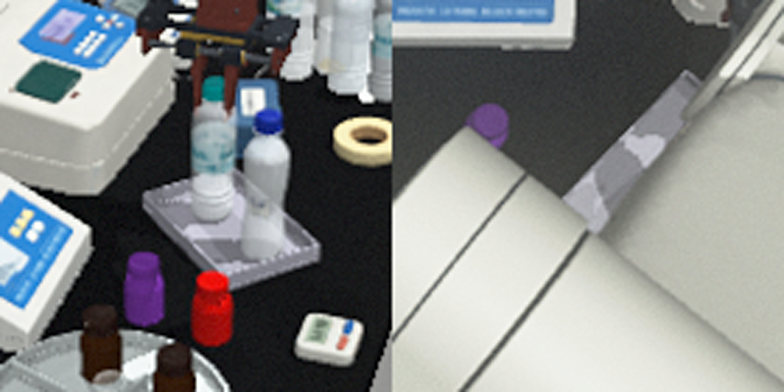

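Bottle is held over the free half of the tray (side view, base near (210,215) in the crop), clear of the blue-capped one. Lower the last 2–3 mm, then release and rise.

```bash
python3 -m inch '[{"xyz":[0,0,0.1],"spin":0},{"xyz":[0,0,0.2],"spin":0},{"xyz":[0,0,0.3],"spin":0},{"xyz":[0,0,0.3],"spin":0}]'
python3 -m inch '[{"xyz":[0,0,0],"spin":0},{"xyz":[0,0,0],"spin":0},{"xyz":[0,0,0],"spin":0},{"xyz":[0,0,0],"spin":0},{"xyz":[0,0,0],"spin":0},{"xyz":[0,0,0],"spin":0},{"xyz":[0,0,0],"spin":0}]' 0
```

```text
t: 11.35
ee_pos: [574.1, -428.2, 102.4]
orientation: [2.223, 2.218, 0.004]
ft_force: [0.4, 0.3, 1.7]
width: 25.6
t: 12.05
ee_pos: [574.1, -428.2, 102.4]
orientation: [2.223, 2.218, 0.004]
ft_force: [0.7, 0.4, -0.2]
width: 78.2
```

```bash
python3 -m inch '[{"xyz":[0,0,-2],"spin":0},{"xyz":[0,0,-6],"spin":0},{"xyz":[0,0,-11],"spin":0},{"xyz":[0,0,-15],"spin":0},{"xyz":[0,0,-15],"spin":0},{"xyz":[39.1,-0.1,-15],"spin":0},{"xyz":[39.1,-0.1,-15],"spin":0},{"xyz":[39.1,-0.1,-15],"spin":0},{"xyz":[39.1,-0.1,-15],"spin":0},{"xyz":[39.1,-0.1,-15],"spin":0},{"xyz":[39.1,-0.1,-15],"spin":0},{"xyz":[39.1,-0.1,-15],"spin":0},{"xyz":[39.1,-0.1,-15],"spin":0},{"xyz":[39.1,-0.1,-15],"spin":0},{"xyz":[39.1,-0.1,-15],"spin":0},{"xyz":[39.1,-0.1,-8],"spin":0},{"xyz":[39.1,-0.1,-5],"spin":0},{"xyz":[39.1,-0.1,-5],"spin":0}]' 0
python3 - <<'E'
from h import *
import cv2
cv2.imwrite("pics/t2.png",np.hstack([ctrl.get_image("wrist"),cv2.resize(ctrl.get_image("side")[100:310,180:300],(240,420),interpolation=2)])[:,:,::-1])
E
```

```text
t: 13.85
ee_pos: [568.8, -38.4, 146.6]
orientation: [-2.22, -2.211, 0.009]
ft_force: [0.1, -0.3, -0.7]
width: 87.8
```

View pics/t2.png

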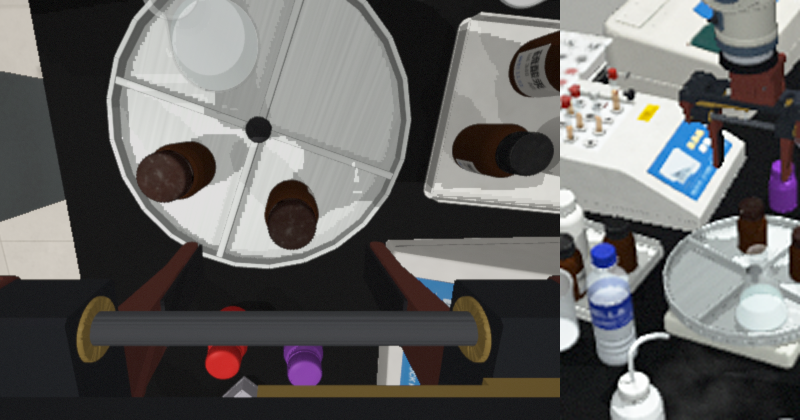

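```bash
cat >> h.py <<'E'
from scipy.spatial.transform import Rotation as Ro
W=ctrl.camera_info("wrist")
def wat(u,v,z,pos,rv):
    R=Ro.from_rotvec(rv).as_matrix();H=W["hand_eye"]
    d=R@H[:3,:3]@np.linalg.solve(W["camera_matrix"],[u,v,1]);o=np.array(pos)+R@H[:3,3]
    return (o+d*(z-o[2])/d[2])[:2].round(1)
E
python3 - <<'E'
from h import *
o=ctrl.get_obs();print(o['ee_pos'],o['orientation'],np.abs(o['qvel']).max())
p,r=o['ee_pos'],o['orientation']
for k,u,v,z in(("hub",258,128,73),("vialR",293,225,131),("vialB",166,177,131),("flask base",214,50,65),("red",232,360,70)):print(k,wat(u,v,z,p,r))
print("rail",wat(116,80,69,p,r),wat(394,176,69,p,r))
E
```

```text
[573.63598636 -38.51599414 152.69871816] [-2.22565864e+00 -2.21709436e+00 -1.82616669e-03] 0.04514383302845348
hub [552.8  30.3]
vialR [580.7 -36.5]
vialB [492.9  -1.4]
flask base [518.   91.5]
red [ 519.9 -202.7]
rail [437.3  68.6] [671.6 -11.3]
```

```bash
python3 -m inch '[{"xyz":[0.1,0,2],"spin":0},{"xyz":[0.1,0,5],"spin":0},{"xyz":[0.1,0,8],"spin":0},{"xyz":[0.1,0,10],"spin":0},{"xyz":[0.1,0,10.7],"spin":0},{"xyz":[0.1,0,10.7],"spin":0},{"xyz":[0.1,0,10.7],"spin":0},{"xyz":[0.1,0,10.7],"spin":0}]'
python3 -m inch '[{"xyz":[0,0,0],"spin":0},{"xyz":[0,0,0],"spin":0},{"xyz":[0,0,0],"spin":0},{"xyz":[0,0,0],"spin":0},{"xyz":[0,0,0],"spin":0},{"xyz":[0,0,0],"spin":0},{"xyz":[0,0,0],"spin":0},{"xyz":[0,0,0],"spin":0},{"xyz":[0,0,0],"spin":0}]' 1
```

```text
t: 14.75
ee_pos: [575.2, -37.7, 47.5]
orientation: [2.224, 2.215, 0.005]
ft_force: [-0.2, -0.3, -0.7]
width: 87.7
t: 15.65
ee_pos: [575.1, -37.7, 47.4]
orientation: [2.224, 2.215, 0.005]
ft_force: [-0.7, 0.2, -0.3]
width: 41.8
```

```bash
python3 -m inch '[{"xyz":[0,0,-0.5],"spin":0},{"xyz":[0,0,-1.5],"spin":0},{"xyz":[0,0,-2.8],"spin":0},{"xyz":[0,0,-3.7],"spin":0},{"xyz":[0,0,-4],"spin":0},{"xyz":[0.5,0.2,-4],"spin":0},{"xyz":[1.7,0.6,-4],"spin":0},{"xyz":[3.4,1.2,-4],"spin":0},{"xyz":[5.2,1.9,-4],"spin":0},{"xyz":[7,2.5,-4],"spin":0},{"xyz":[8.5,3.1,-4],"spin":0},{"xyz":[9.5,3.5,-4],"spin":0},{"xyz":[9.9,3.6,-4],"spin":0},{"xyz":[9.9,3.6,-4],"spin":0},{"xyz":[9.9,3.6,-3],"spin":0},{"xyz":[9.9,3.6,-1.8],"spin":0},{"xyz":[9.9,3.6,-0.9],"spin":0},{"xyz":[9.9,3.6,-0.4],"spin":0},{"xyz":[9.9,3.6,-0.3],"spin":0},{"xyz":[9.9,3.6,-0.3],"spin":0}]'
```

```text
t: 17.65
ee_pos: [611.4, 61.0, 50.4]
orientation: [2.225, 2.215, 0.004]
ft_force: [1.1, -0.4, -0.3]
width: 41.7
```

```bash
python3 -m inch '[{"xyz":[0,0,0.1],"spin":0},{"xyz":[0,0,0.2],"spin":0},{"xyz":[0,0,0.3],"spin":0},{"xyz":[0,0,0.3],"spin":0}]'
python3 -m inch '[{"xyz":[0,0,0],"spin":0},{"xyz":[0,0,0],"spin":0},{"xyz":[0,0,0],"spin":0},{"xyz":[0,0,0],"spin":0},{"xyz":[0,0,0],"spin":0},{"xyz":[0,0,0],"spin":0},{"xyz":[0,0,0],"spin":0}]' 0
```

```text
t: 18.05
ee_pos: [611.6, 61.1, 47.5]
orientation: [2.225, 2.215, 0.005]
ft_force: [0.8, -0.4, -1.6]
width: 41.9
t: 18.75
ee_pos: [611.6, 61.1, 47.5]
orientation: [2.225, 2.215, 0.005]
ft_force: [0.3, -0.2, -0.2]
width: 87.5
```

```bash
python3 -m inch '[{"xyz":[0,0,-2],"spin":0},{"xyz":[0,0,-6],"spin":0},{"xyz":[0,0,-11],"spin":0},{"xyz":[0,0,-16],"spin":0},{"xyz":[0,0,-17],"spin":0},{"xyz":[25.6,-20.7,-17],"spin":0},{"xyz":[25.6,-20.7,-17],"spin":0},{"xyz":[25.6,-20.7,-17],"spin":0},{"xyz":[25.6,-20.7,-17],"spin":0},{"xyz":[25.6,-20.7,-17],"spin":0},{"xyz":[25.6,-20.7,-17],"spin":0},{"xyz":[25.6,-20.7,-17],"spin":0},{"xyz":[25.6,-20.7,-17],"spin":0},{"xyz":[25.6,-20.7,-17],"spin":0},{"xyz":[25.6,-20.7,-13],"spin":0},{"xyz":[25.6,-20.7,-9],"spin":0},{"xyz":[25.6,-20.7,-8],"spin":0},{"xyz":[25.6,-20.7,-8],"spin":0},{"xyz":[25.6,-20.7,-8],"spin":0},{"xyz":[25.6,-20.7,-8],"spin":0}]' 0
python3 - <<'E'
from h import *
import cv2
o=ctrl.get_obs();print(o['ee_pos'],o['orientation'])
w=ctrl.get_image("wrist")
t=ctrl.get_image("top");s=ctrl.get_image("side")
a=cv2.resize(w[80:320,150:420],(450,400),interpolation=2)
b=cv2.resize(t[170:280,190:300],(330,330),interpolation=2)
b=cv2.copyMakeBorder(b,0,70,0,0,cv2.BORDER_CONSTANT)
cv2.imwrite("pics/f1.png",np.hstack([a,b])[:,:,::-1])
E
```

```text
t: 20.75
ee_pos: [406.8, 318.5, 128.6]
orientation: [2.225, 2.214, 0.009]
ft_force: [1.0, -0.0, -0.2]
width: 87.6
[406.75983963 318.48615862 128.62086269] [2.22499234 2.21435961 0.00928926]
```

View pics/f1.png

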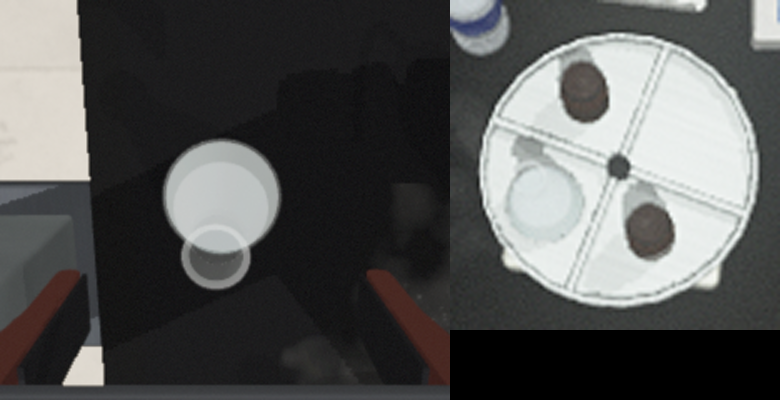

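Vial stands upright in the bottle's former bay (crop (584,92)), and the right bay is empty. flask_b's mouth is at (216,257) and its base at (222,197) in the wrist crop. Computing positions.

Run:
```python
from h import *
o=ctrl.get_obs();p,r=o['ee_pos'],o['orientation'];print(p)
f=lambda x,y:(150+(x+.5)*270/450-.5,80+(y+.5)*.6-.5)
print("mouth",wat(*f(216,257),112,p,r),"base",wat(*f(222,197),3,p,r))
g=lambda x,y:("top",190+(x-450+.5)/3-.5,170+(y+.5)/3-.5)
print("vial",at(g(583,83),131),"hub",at(g(618,166),73),"vialB",at(g(650,221),131),"rails",at(g(668,47),69),at(g(573,287),69),at(g(497,122),69),at(g(742,214),69))
```

```text
[406.10035413 318.39328108 128.18290057]
mouth [403.5 315.6] base [406.5 316.7]
vial [606.55530037  59.67487685] hub [545.9264237   29.37235495] vialB [485.69508782  -3.281053  ] rails [660.29422775 -11.88911731] [435.68534724  65.09733104] [584.61637912 141.34623381] [505.92290712 -83.45350715]
```

```bash
python3 -m inch '[{"xyz":[-0.2,-0.1,2],"spin":0},{"xyz":[-0.2,-0.1,5],"spin":0},{"xyz":[-0.2,-0.1,7.3],"spin":0},{"xyz":[-0.2,-0.1,8.2],"spin":0},{"xyz":[-0.2,-0.1,8.3],"spin":0},{"xyz":[-0.2,-0.1,8.3],"spin":0},{"xyz":[-0.2,-0.1,8.3],"spin":0}]'
python3 -m inch '[{"xyz":[0,0,0],"spin":0},{"xyz":[0,0,0],"spin":0},{"xyz":[0,0,0],"spin":0},{"xyz":[0,0,0],"spin":0},{"xyz":[0,0,0],"spin":0},{"xyz":[0,0,0],"spin":0},{"xyz":[0,0,0],"spin":0},{"xyz":[0,0,0],"spin":0},{"xyz":[0,0,0],"spin":0},{"xyz":[0,0,0],"spin":0}]' 1
python3 -m inch '[{"xyz":[0,0,-0.3],"spin":0},{"xyz":[0,0,-0.8],"spin":0},{"xyz":[0,0,-1.5],"spin":0},{"xyz":[0,0,-2],"spin":0},{"xyz":[0,0,-2],"spin":0}]'
```

```text
t: 21.6
ee_pos: [406.4, 317.2, 46.4]
orientation: [2.224, 2.215, 0.012]
ft_force: [-1.4, 0.3, 0.7]
width: 87.7
t: 22.6
ee_pos: [406.3, 317.1, 46.2]
orientation: [2.224, 2.215, 0.011]
ft_force: [0.7, -0.6, -1.3]
width: 38.6
t: 23.1
ee_pos: [406.8, 317.5, 67.3]
orientation: [2.224, 2.215, 0.014]
ft_force: [0.7, -0.5, -1.8]
width: 38.2
```

```bash
python3 -m inch '[{"xyz":[0,0,-0.5],"spin":0},{"xyz":[0,0,-2],"spin":0},{"xyz":[0,0,-4.5],"spin":0},{"xyz":[0,0,-7.5],"spin":0},{"xyz":[0,0,-10.5],"spin":0},{"xyz":[0,0,-13.5],"spin":0},{"xyz":[0,0,-15.5],"spin":0},{"xyz":[0,0,-16.7],"spin":0},{"xyz":[0,0,-17],"spin":0},{"xyz":[0,0,-17],"spin":0}]'
python3 -m inch '[{"xyz":[-0.5,0.2,0],"spin":0},{"xyz":[-1.7,0.8,0],"spin":0},{"xyz":[-3.6,1.7,0],"spin":0},{"xyz":[-6,2.9,0],"spin":0},{"xyz":[-8.6,4.2,0],"spin":0},{"xyz":[-11.2,5.4,0],"spin":0},{"xyz":[-13.8,6.7,0],"spin":0},{"xyz":[-16.4,8,0],"spin":0},{"xyz":[-19,9.2,0],"spin":0},{"xyz":[-21.6,10.5,0],"spin":0},{"xyz":[-24.2,11.8,0],"spin":0},{"xyz":[-26.8,13,0],"spin":0},{"xyz":[-29.4,14.3,0],"spin":0},{"xyz":[-31.6,15.4,0],"spin":0},{"xyz":[-33.5,16.3,0],"spin":0},{"xyz":[-34.7,16.9,0],"spin":0},{"xyz":[-35.2,17.1,0],"spin":0},{"xyz":[-35.2,17.1,0],"spin":0},{"xyz":[-35.2,17.1,0],"spin":0}]'
```

```text
t: 24.1
ee_pos: [405.1, 316.6, 237.0]
orientation: [2.224, 2.215, 0.014]
ft_force: [-0.3, -0.3, -1.3]
width: 38.5
t: 26.0
ee_pos: [574.2, -35.6, 236.7]
orientation: [2.224, 2.215, 0.013]
ft_force: [-1.1, 0.5, -2.2]
width: 38.6
```

```bash
python3 -m inch '[{"xyz":[0,0.1,0.5],"spin":0},{"xyz":[0.1,0.2,2],"spin":0},{"xyz":[0.1,0.3,4],"spin":0},{"xyz":[0.1,0.4,6.5],"spin":0},{"xyz":[0.1,0.4,9],"spin":0},{"xyz":[0.1,0.4,11],"spin":0},{"xyz":[0.1,0.4,12.3],"spin":0},{"xyz":[0.1,0.4,12.9],"spin":0},{"xyz":[0.1,0.4,13.1],"spin":0},{"xyz":[0.1,0.4,13.2],"spin":0},{"xyz":[0.1,0.4,13.2],"spin":0}]'
```

```text
t: 27.1
ee_pos: [579.8, -34.1, 105.5]
orientation: [2.223, 2.215, 0.015]
ft_force: [0.2, -0.2, -1.9]
width: 38.2
```

```bash
python3 -m inch '[{"xyz":[0,-0.1,0.1],"spin":0},{"xyz":[0,-0.1,0.2],"spin":0},{"xyz":[0,-0.1,0.3],"spin":0},{"xyz":[0,-0.1,0.4],"spin":0},{"xyz":[0,-0.1,0.4],"spin":0}]'
```

```text
t: 27.6
ee_pos: [578.7, -34.1, 101.3]
orientation: [2.224, 2.215, 0.014]
ft_force: [-0.7, 0.6, -1.8]
width: 38.4
```

```bash
python3 -m inch '[{"xyz":[0,0,0.05],"spin":0},{"xyz":[0,0,0.1],"spin":0},{"xyz":[0,0,0.1],"spin":0}]'; python3 -m inch '[{"xyz":[0,0,0.05],"spin":0},{"xyz":[0,0,0.1],"spin":0},{"xyz":[0,0,0.1],"spin":0}]'
```

```text
t: 27.9
ee_pos: [578.8, -34.1, 101.0]
orientation: [2.223, 2.215, 0.015]
ft_force: [-2.5, -0.9, 5.6]
width: 38.1
t: 28.2
ee_pos: [578.8, -34.2, 101.0]
orientation: [2.223, 2.215, 0.015]
ft_force: [-3.4, 0.0, 9.9]
width: 38.4
```

Contact (about 10 N). Release, rise clear, then check.

```bash
python3 -m inch '[{"xyz":[0,0,0],"spin":0},{"xyz":[0,0,0],"spin":0},{"xyz":[0,0,0],"spin":0},{"xyz":[0,0,0],"spin":0},{"xyz":[0,0,0],"spin":0},{"xyz":[0,0,0],"spin":0},{"xyz":[0,0,0],"spin":0}]' 0
python3 -m inch '[{"xyz":[0,0,-2],"spin":0},{"xyz":[0,0,-5],"spin":0},{"xyz":[0,0,-9],"spin":0},{"xyz":[0,0,-13],"spin":0},{"xyz":[0,0,-17],"spin":0},{"xyz":[0,0,-17],"spin":0},{"xyz":[-20,-15,-17],"spin":0},{"xyz":[-20,-15,-17],"spin":0},{"xyz":[-20,-15,-17],"spin":0},{"xyz":[-20,-15,-17],"spin":0},{"xyz":[-20,-15,-17],"spin":0},{"xyz":[-20,-15,-17],"spin":0},{"xyz":[-20,-15,-17],"spin":0},{"xyz":[-20,-15,-17],"spin":0},{"xyz":[-20,-15,-17],"spin":0}]'
python3 - <<'E'
from h import *
import cv2
t=ctrl.get_image("top");s=ctrl.get_image("side")
a=cv2.resize(s[120:290,225:375],(450,510),interpolation=2)
b=cv2.resize(t[175:275,195:295],(350,350),interpolation=2)
b=cv2.copyMakeBorder(b,0,160,0,0,cv2.BORDER_CONSTANT)
cv2.imwrite("pics/e1.png",np.hstack([a,b])[:,:,::-1])
E
```

```text
t: 28.9
ee_pos: [578.8, -34.1, 100.9]
orientation: [2.223, 2.215, 0.015]
ft_force: [-1.2, 0.7, 0.0]
width: 87.2
t: 30.4
ee_pos: [427.3, -233.2, 268.5]
orientation: [2.221, 2.217, 0.015]
ft_force: [0.7, -0.3, -1.1]
width: 87.6
```

View pics/e1.png

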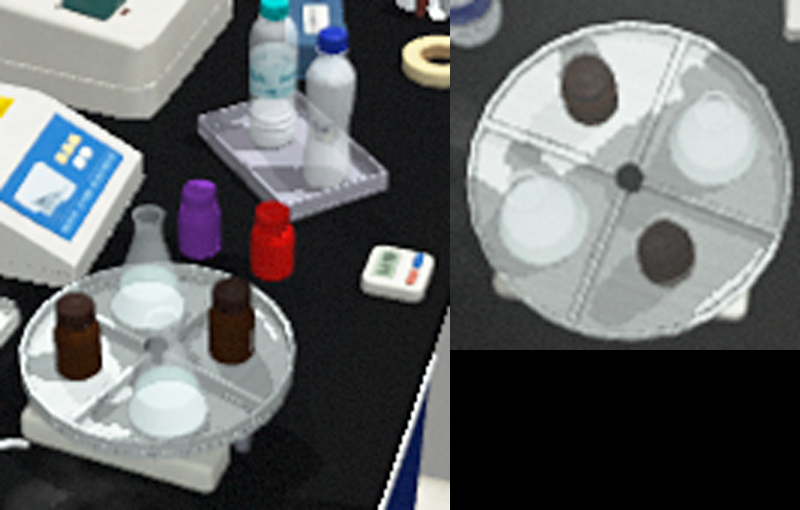

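Side and top views show everything standing: flasks at top-crop (713,142) and (543,218), vials at (588,85) and (666,247), and the teal bottle upright in the tray. One numeric check, then hand in.

Run:
```python
from h import *
g=lambda x,y:("top",195+(x-450+.5)/3.5-.5,175+(y+.5)/3.5-.5)
c=at(g(629,178),73);print("hub",c)
b=[c+72*np.array([np.cos(a),np.sin(a)]) for a in np.radians([26.4,116.4,206.4,296.4])]
for k,p,z,i in(("vial",(588,80),131,0),("flask_a",(543,219),55,1),("vialB",(665,240),131,2),("flask_b",(713,143),55,3)):
    q=at(g(*p),z);print(k,q.round(),b[i].round(),np.linalg.norm(q-b[i]).round(1))
print("odd",at(("side",225+272/3,120+6/3),181))
ctrl.close_job()
```

```text
hub [544.55182683  28.9946517 ]
vial [606.  59.] [609.  61.] 3.3
flask_a [514.  96.] [513.  93.] 2.5
vialB [486.  -3.] [480.  -3.] 5.9
flask_b [579. -35.] [577. -35.] 2.1
odd [ 572.63512579 -414.9050247 ]
the job is handed in; nothing more can be done
```

The job is handed in at about 30 s of the 70 s. I moved the teal-capped bottle to the free half of the tray and the right-hand vial into the bay it left. Then I brought flask_b into that vial's bay, opposite flask_a. flask_a and the front vial were already placed well and stayed where they were.

**Last checks:** measured from the top camera, the four vessels are 2–6 mm from their bay centres (limit 25 mm). The final side and top views show all five standing upright, the red and purple look-alikes and the tray bottle undisturbed, and the robot clear. That last picture did not cover the wash bottle, and showed only part of the bench bottle and none of the cylinder, but the arm did not go near them.

**What disagreed:**
- **Gripper length:** the real fingertips sit about 36 mm short of the reported TCP, so my first close on the bottle caught only air. I worked with that offset from then on, and every later grasp closed to about the expected width.
- **Bottle position:** the side view puts its y at about -415 and the release point was -428. Either way it is inside the tray limits.
- **flask_b set-down:** it touched down at about 10 N (limit 60 N).

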